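# Switch the tube sorter's seesaw gate and feed the waiting batch

## Robot

A 7-joint arm with a two-finger parallel gripper is mounted at the origin on a cart in front of the work surface, level with it; the furniture and walls round the work are solid. World frame = base frame: x ahead of the robot, y to its left, z up, the work surface at z = 0. Lengths are in m, angles in degrees, forces in N, time in s.
With the tool pointing down it reaches from about 0.4 to 0.85 m from the base axis. Payload 4.5 kg.
Tool frame: the origin (TCP) lies on the centre line of the jaws, within the pads' length; the fingertips stand 25 mm ahead of it and the grasp point (between the pads) lies 6 mm ahead of it (nose_length is the distance from the TCP to the fingertips, in m); z points along the fingers, y is the line along which they close (so a half turn about z gives the same grasp; the last joint's range is limited). The gripper opens to 88 mm and grips with 3 to 60 N. Pads are 18 mm wide; open, the fingers measure 123 mm over their backs; the gripper's body (75 mm by 187 mm) begins 45 mm behind the grasp point.
Start: joints at [-73.751, 39.483, -11.15, 89.685, 9.013, 51.709, -12.324], TCP at [0.154, 0.606, 0.264] pointing down, gripper open.
Joint ranges: [-172.22, 172.22], [-26.19, 119.32], [-84.43, 86.54], [7.71, 146.69], [-57.33, 237.33], [2.42, 119.75], [-152.13, 152.13]. Speed limits (degrees/s): [147.25, 147.25, 180, 180, 180, 180, 180].

## Interface

Orientations are given as [roll, pitch, yaw] about the fixed x, y, z axes, in that order (R = Rz(yaw) Ry(pitch) Rx(roll)).
In Python, from workcell import get_state, camera, hand_in, silhouettes, place_of, nose_length gives the robot as it stands. The module is installed in compiled form; this text tells all that it offers.
- The arm moves only by the tool jog_arm, never from a script. Its argument "steps" is text: rows parted by semicolons, each of 6 numbers parted by spaces: the shift along the tool's x, y, z in cm, then the turn, a rotation vector about the tool's x, y, z in rad. A call has 1 to 12 rows; each row is the pose to reach, as a shift and turn from the pose commanded when the call began, along the tool's axes at that moment; what a row does not reach only later rows make up. A row lasts 1/12 s, in which the tool goes at most 41.7 mm and 7.16 degrees, less where a joint would pass 70% of its speed; a pose out of reach is approached as far as the arm can. A call with a gripper value outside its range is refused whole. "fingers" is the closure, from 0 (fully open) to 1 (shut), set as the call begins (left out, the last holds). The fingers move at their own pace and stop on an object; "squeeze" is the grip in N (left out, the last holds). Time passes only in rows, so rows that repeat a pose let the fingers close. It gives the time, the measured TCP pose, the force, the opening and the grip force at its end, in the units of the state.
- get_state(): the state, without advancing time (a new reading comes with each control period).
- camera(name): name is "side" or "top" or "wrist"; returns a dict with "image" (420x560x3 uint8, red, green, blue), "z_map" (420x560 float32, m along the optical axis (not along the pixel's ray), 0 where there is no reading), "mtx" (3x3 intrinsics, pixels), "dist_coeffs" ([k1, k2, p1, p2, k3] as OpenCV has them; the pictures are not rectified), "R" (3x3) and "t" (3): a world point X has camera coordinates R X + t. Camera axes: x right, y down, z forward; pixel columns grow to the right and rows downward; lengths in m; the calibration is good to about 2 mm. A picture is of the moment at which its call begins.
- hand_in(): hands the job in; it is judged then, once.
Trained networks look in a picture, given as the dict that the camera call returned (one of the last four; its "shot" number tells which), for a name from the list of things; names that differ only in an ending like _2 or _b are one class to them, and where a whole thing is asked for, a point or a joint stands for the part that bears it (a point fixed in the world has none). Each returns a list of dicts, best first, with "score" (0 to 1); they miss things now and then, are a little off and sometimes report something else, mostly with a low value. They report only what shows in the picture. A call takes as long as a camera call. They do not tell look-alikes from the thing itself.
- silhouettes(picture, name): "region" (420x560 bool, what is visible of it).
- place_of(picture, name): "point" ([x, y, z] in m, in world coordinates, good to about 4 mm: a listed point, or the origin of a listed thing).
The state is a dict: "time_s": time; "joint_positions": joint angles; "joint_velocities": joint speeds; "joint_efforts": joint torques, N m; "eef_pos": TCP position; "tcp_rot": TCP orientation; "contact_force": force on the tool from outside, world axes, zero at the start; "ft_torque": the same for the moment, N m; "opening": finger opening in m; "grip_force": force on a finger pad.
Only numpy, scipy, OpenCV 4.12 (cv2) and the standard library are available. Lean on these libraries where they do the work, as an engineer would, in place of code of your own. Each camera call takes 0.05 s, during which the arm holds its last target. There are 200 camera calls.

## Task

The tube sorter's seesaw gate is still set for the last batch. With the fingertips, press down the raised pad of its rocker key so that the gate tips over its pivot and stays set for the other chute; then push the follower on the feed shelf forward until all three waiting glass tubes have gone over the shelf's crest and lie in the tray at the end of that other chute. Only press and push: do not lift the tubes, and leave the other things on the desk where they are.

Things in the scene. Friction and masses are not known exactly. Their poses are not given: they have to be found in the camera images.
- sorter: Gravity tube sorter, white and steel, fixed, 496 mm long (its y), 118 mm deep (its x). Origin on the desk right below the gate's pivot; x to its back, y to its left, z up; positions below are in this frame, mm. A seesaw gate (98 x 116 mm plate faced with dark rubber) lies across the middle; below each gate end a chute leads to a tray at that end; the feed shelf stands over the left chute.
- gate (a joint): Tilt of the seesaw gate about its pivot (along x at z = 88), rad: +0.30 = left (+y) end raised, at its stop, tubes go down the right chute; -0.30 = right end raised, tubes go down the left chute. Its weight lies above the pivot, so it falls to the nearer stop and stays; it starts on one or the other. Under 1 N on a pad rocks it.
- pad_left (a point): Centre of the top of the rocker key's left pad (ribbed, grey, 28 mm in x, 36 mm in y, 8 mm thick), in front of the sorter at x = -95; it turns with the gate. With the gate level it lies 55 mm left of the pivot and 30 mm above it: top about 133 mm above the desk when raised (y = 44), 100 mm when down (y = 61). Press it down about 30 mm to bring the gate to its other stop.
- pad_right (a point): The same for the right pad (mirrored, at negative y).
- feed_dip (a point): Lowest line of the feed shelf's shallow dip, mid width, at (0, 75, 140); three tubes lie in it across the shelf. The steel shelf is 95 mm wide between low side rails (tops z = 151). Its surface (y, z): lip over the gate (20, 138), crest (40, 142), dip (75, 140), (105, 141.6), then level to a low end lip (top z = 151) at y = 160.
- feed_crest (a point): Middle of the shelf's crest, (0, 40, 142). A tube pushed past the crest rolls by itself over the lip, drops about 45 mm on the middle of the gate and rolls to the gate's low side. Four posts carry the shelf just outside its rails at (+-60, 55) and (+-60, 150), tops z = 144.
- follower (a joint): Travel of the follower toward the gate (sorter's -y), m: 0 = fully back, 0.087 = at its end stop. Grey slide across the feed shelf behind the tubes, held by light friction (about 1 N, it stays where it is left); the front face of its blade is at y = 124 mm minus the travel. It starts back by 0 to 22 mm, not yet touching the tubes. Past 0.083 all tubes are over the crest.
- follower_tab (a point): Middle of the back (+y) face of the follower's upright tab, the face to push on, 180 mm above the desk: tab 40 mm wide (x), 7 mm thick, from 158 to 191 mm above the desk, with ribs on its back. Behind it everything is lower than 158 mm. Moves with the follower; at travel 0 it is at y = 134 mm.
- tray_left (a point): Centre of the floor of the left tray, (0, 198, 8). The tray (dark mat) is open above, 104 mm in x and 96 mm in y inside (y from 150 to 246), walls up to z = 52; the chute ends 18 mm above its floor.
- tray_right (a point): Centre of the floor of the right tray, (0, -198, 8); the mirror image of the left one.
- tube_1: Smooth glass sample tube with flush black cap and paper label, 16 mm diameter, 88 mm long, about 20 g, lying along the sorter's x. Origin at its middle, on its axis. The one nearest the crest.
- tube_2: The same, the middle tube of the row (they lie side by side, touching).
- tube_3: The same, the tube farthest from the crest, nearest the follower's blade.
- vial_red_cap: Small brown vial with a red cap, 29 mm diameter, 65 mm tall, standing on the desk in front of the right chute; leave it alone. Origin under its base.
- lancet_box: Flat open box, green and white, 51 x 76 x 22 mm, lying on the desk in front of the left chute; leave it alone. Origin under its base.
- sample_cup: White sample cup with red lid, 51 mm diameter, 64 mm tall, at the right of the desk; leave it alone.
- plaster_roll: Roll of beige plaster tape, 58 mm diameter, 25 mm high, at the right of the desk; leave it alone.
- stamp: Blue self-inking stamp, 39 x 58 x 74 mm, at the right of the desk; leave it alone.
Mind the look-alikes: they are no part of the job. What is shaped like the tube_1 but blue is not meant.

How it is judged:
By the outcome, as a careful person would: the job done as asked, in the order asked, and still so for the second after the job is handed in, with the robot touching nothing.
It also fails if it takes over 42 s, if anything falls off the work surface, if the arm or the gripper's body presses on something with over 40 N, if the wrist force passes 120 N, or if a joint passes its speed limit or range.

## Working session

There is one attempt and no reset: what is moved stays moved. The work goes in short steps, Python scripts to look and compute and a tool call to move; the robot and the scene stay as the last step left them, time stands still between calls to the robot, and variables do not carry over. Pictures are saved under pics/ and viewed, at most 10 in all, crops included, and the job is handed in when it is done.

Besides the shell and the picture viewer there is one more tool, called as name(argument=value, ...) on one line, values as JSON. jog_arm: Moves the arm, as the interface text tells. Its arguments: {"type":"object","properties":{"steps":{"type":"string"},"fingers":{"type":"number"},"squeeze":{"type":"number"}},"required":["steps"]}

```bash
mkdir -p pics; cat > h.py <<'E'
from workcell import *
import numpy as np, cv2
def save(p,n): cv2.imwrite(f'pics/{n}.png',p['image'][:,:,::-1])
E
python3 - <<'E'
from h import *
s=get_state();print(s['time_s'],s['eef_pos'],s['tcp_rot'],s['opening'],nose_length)
ims=[]
for c in ['top','side']:
    p=camera(c);save(p,c+'0');ims.append(p['image'])
    for n in ['sorter','gate','pad_left','pad_right','feed_dip','feed_crest','follower_tab','tray_left','tray_right','tube_1','vial_red_cap','lancet_box']:
        print(c,n,[(np.round(r['point'],3).tolist(),round(r['score'],2)) for r in place_of(p,n)[:4]])
E
```

```text
0.0 [0.15444093 0.60502854 0.26291755] [-1.79897283e+02  8.71072520e-03  1.65689927e+02] 0.08839075715155055 0.025
top sorter [([0.583, 0.074, -0.001], 0.71)]Traceback (most recent call last):
  File "<stdin>", line 7, in <module>
ValueError: it knows: feed_crest, feed_dip, follower_tab, lancet_box, pad_left, pad_right, plaster_roll, sample_cup, sorter, stamp, tray_left, tray_right, tube, vial_red_cap
```

```bash

python3 - <<'E'
from h import *
for c in ['top','side']:
    p=camera(c);save(p,c+'0')
    for n in ['sorter','pad_left','pad_right','feed_dip','feed_crest','follower_tab','tray_left','tray_right','tube','vial_red_cap','lancet_box']:
        print(c,n,[(np.round(r['point'],3).tolist(),round(r['score'],2)) for r in place_of(p,n)[:5]])
E
```

```text
top sorter [([0.583, 0.078, -0.004], 0.56), ([0.622, 0.183, 0.179], 0.41), ([0.53, -0.118, 0.008], 0.18)]
top pad_left [([0.508, 0.143, 0.133], 0.71)]
top pad_right [([0.474, 0.04, 0.1], 0.96), ([0.678, -0.44, -0.001], 0.5)]
top feed_dip [([0.606, 0.142, 0.141], 0.6)]
top feed_crest [([0.591, 0.112, 0.143], 0.73)]
top follower_tab [([0.621, 0.185, 0.179], 0.71)]
top tray_left [([0.64, 0.262, 0.008], 0.69)]
top tray_right [([0.531, -0.118, 0.009], 0.72)]
top tube [([0.388, 0.104, 0.005], 0.75), ([0.601, 0.15, 0.147], 0.71), ([0.379, 0.237, 0.01], 0.57), ([0.612, 0.16, 0.145], 0.54), ([0.599, 0.129, 0.148], 0.51)]
top vial_red_cap [([0.447, -0.062, -0.005], 0.52), ([0.643, 0.26, 0.011], 0.52)]
top lancet_box [([0.506, 0.146, 0.134], 0.33), ([0.622, 0.186, 0.18], 0.21)]
side sorter [([0.585, 0.072, -0.002], 0.79), ([0.476, 0.042, 0.101], 0.63)]
side pad_left [([0.506, 0.143, 0.131], 0.76), ([0.677, -0.442, -0.0], 0.21)]
side pad_right [([0.477, 0.04, 0.1], 0.91)]
side feed_dip [([0.605, 0.149, 0.142], 0.6)]
side feed_crest [([0.597, 0.113, 0.138], 0.82)]
side follower_tab [([0.62, 0.183, 0.184], 0.44)]
side tray_left [([0.638, 0.266, 0.011], 0.97)]
side tray_right [([0.53, -0.117, 0.006], 0.95)]
side tube [([0.606, 0.156, 0.149], 0.59), ([0.602, 0.126, 0.148], 0.54), ([0.376, 0.238, 0.011], 0.49), ([0.39, 0.1, 0.009], 0.43), ([0.603, 0.144, 0.148], 0.36)]
side vial_red_cap [([0.448, -0.06, -0.005], 0.56)]
side lancet_box [([0.525, 0.274, -0.0], 0.64), ([0.677, -0.439, 0.0], 0.25)]
```

View pics/top0.png

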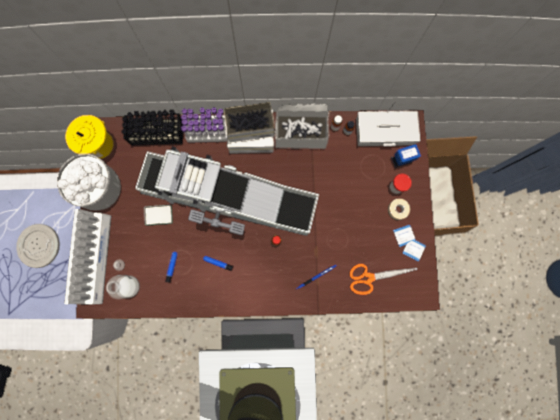

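View pics/side0.png

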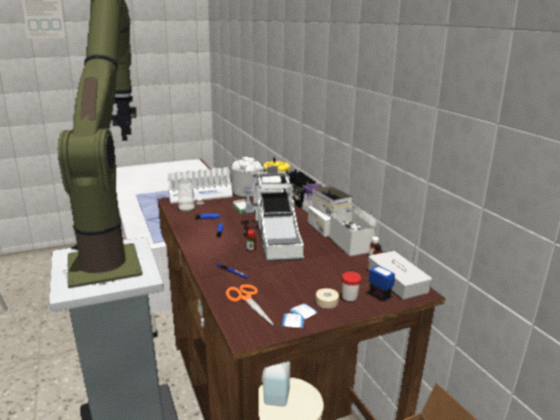

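The left pad is raised (z 0.133), so the gate sends tubes to the right now. I will press the left pad, then send the tubes to the left tray. The top view shows the three capped tubes on the shelf at about (193,178). Two blue look-alikes lie on the desk at about (171,267) and (217,263). I'll check clearance along the path and confirm the shelf in a crop.

```bash

python3 - <<'E'
from h import *
p=camera('top')
z=p['z_map'];v,u=np.mgrid[:420,:560]
n=cv2.undistortPoints(np.stack([u,v],-1).reshape(-1,1,2).astype(float),p['mtx'],p['dist_coeffs']).reshape(-1,2)
X=(np.c_[n,np.ones(len(n))]*z.reshape(-1,1)-p['t'])@p['R']
ok=z.ravel()>0;X=X[ok]
a=np.array([.154,.605]);b=np.array([.508,.153])
d=b-a;L=np.linalg.norm(d);d/=L
s=(X[:,:2]-a)@d; w=(X[:,:2]-a)@[-d[1],d[0]]
for k in np.arange(-.1,.66,.06):
    m=(abs(s-k)<.03)&(abs(w)<.14); print(round(k,2),np.round(np.percentile(X[m,2],99.5),3) if m.any() else None)
c=p['image'][140:240,130:330]
cv2.imwrite('pics/crop1.png',cv2.resize(c,(800,400),interpolation=cv2.INTER_CUBIC)[:,:,::-1])
o=np.array([.584,.0745]);psi=np.radians(-15.9);R=np.array([[np.cos(psi),-np.sin(psi)],[np.sin(psi),np.cos(psi)]])
S=(X[:,:2]-o)@R
m=(X[:,2]>.17)&(X[:,2]<.2)&(abs(S[:,0])<.03)&(S[:,1]>.05)&(S[:,1]<.2)
print('tab',S[m].mean(0),S[m].min(0),S[m].max(0),m.sum())
E
```

```text
-0.1 -0.235
-0.04 -0.233
0.02 0.315
0.08 0.347
0.14 0.005
0.2 0.119
0.26 0.119
0.32 0.135
0.38 0.015
0.44 0.02
0.5 0.026
0.56 0.161
0.62 0.192
tab [0.00074918 0.11095682] [-0.01741065  0.10828235] [0.02033611 0.11764189] 73
```

View pics/crop1.png

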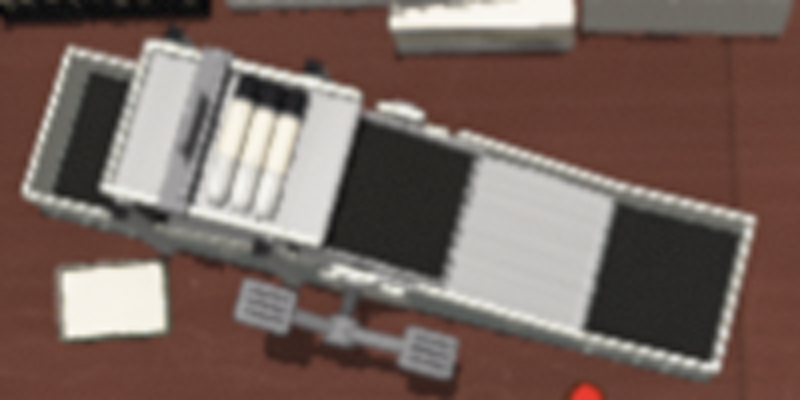

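The crop shows the three clear tubes with white labels and black caps on the shelf at crop (265,145). These are the ones meant, because the blue look-alikes lie on the desk. The left pad is at crop (265,305) and the path to it is clear.

jog_arm(steps="-1 -0.8 0 0 0 0.005; -3.5 -2.7 0 0 0 0.01; -6.6 -5.1 0 0 0 0.02; -9.8 -7.5 0 0 0 0.028; -13 -10 0 0 0 0.028; -16.2 -12.5 0 0 0 0.028; -19.4 -15 0 0 0 0.028; -22.6 -17.5 0 0 0 0.028; -25.8 -20 0 0 0 0.028; -29 -22.4 0 0 0 0.028; -32.2 -24.9 0 0 0 0.028; -35.4 -27.3 0 0 0 0.028", fingers=1, squeeze=10)

```text
time_s: 2.35
eef_pos: [0.431, 0.2518, 0.264]
tcp_rot: [180.0, 0.0, 164.1]
contact_force: [-0.6, -0.2, -0.4]
opening: 0.0103
grip_force: 0.0
```

jog_arm(steps="-2.6 -1.9 0 0 0 0; -5.2 -3.8 0 0 0 0; -7.7 -5.6 0 0 0 0; -9.4 -6.9 0 0 0 0; -10.1 -7.4 0.5 0 0 0; -10.1 -7.4 2 0 0 0; -10.1 -7.4 4 0 0 0; -10.1 -7.4 5.5 0 0 0; -10.1 -7.4 6 0 0 0; -10.1 -7.4 6 0 0 0")

```text
time_s: 3.18
eef_pos: [0.5056, 0.1554, 0.2025]
tcp_rot: [-179.9, -0.2, 164.2]
contact_force: [1.2, -0.5, 0.4]
opening: 0.0004
grip_force: 0.0
```

```bash

python3 - <<'E'
from h import *
p=camera('wrist');save(p,'w1')
for n in ['pad_left','pad_right']: print(n,[(np.round(r['point'],3).tolist(),round(r['score'],2)) for r in place_of(p,n)[:2]])
print(get_state()['eef_pos'],get_state()['opening'])
E
```

```text
pad_left [([0.508, 0.141, 0.128], 0.7)]
pad_right [([0.476, 0.041, 0.101], 0.79)]
[0.50713881 0.15552964 0.20443757] 0.0006019641587047518
```

View pics/w1.png

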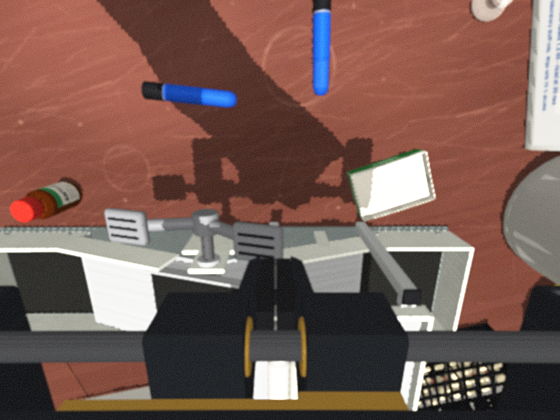

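The wrist view shows the raised left pad at (258,238), just below the closed fingertips at (275,270). I'm pressing it now.

jog_arm(steps="0 -0.1 1.5 0 0 0; 0 -0.1 3.0 0 0 0; 0 -0.1 3.8 0 0 0; 0 -0.1 4.3 0 0 0; 0 -0.1 4.8 0 0 0; 0 -0.1 5.3 0 0 0; 0 -0.1 5.8 0 0 0; 0 -0.1 6.3 0 0 0; 0 -0.1 6.7 0 0 0; 0 -0.1 7.0 0 0 0; 0 -0.1 7.2 0 0 0; 0 -0.1 7.2 0 0 0")

```text
time_s: 4.33
eef_pos: [0.5064, 0.1537, 0.1313]
tcp_rot: [-180.0, -0.0, 164.1]
contact_force: [0.3, 0.1, -0.3]
opening: 0.0006
grip_force: 0.0
```

jog_arm(steps="0 0 0.2 0 0 0; 0 0 -1 0 0 0; 0 0 -3.5 0 0 0; 0 0 -6.5 0 0 0; 0 0 -9.5 0 0 0; 0 0 -11.5 0 0 0; 0 0 -12.5 0 0 0; 0 0 -12.5 0 0 0")

```text
time_s: 5.0
eef_pos: [0.5077, 0.1542, 0.2587]
tcp_rot: [179.8, 0.2, 164.1]
contact_force: [0.1, 0.2, 0.2]
opening: 0.0005
grip_force: 0.0
```

```bash

python3 - <<'E'
from h import *
for c in ['side','wrist']:
  p=camera(c)
  for n in ['pad_left','pad_right','follower_tab']: print(c,n,[(np.round(r['point'],3).tolist(),round(r['score'],2)) for r in place_of(p,n)[:2]])
print(get_state()['eef_pos'],get_state()['tcp_rot'])
E
```

```text
side pad_left [([0.607, 0.159, 0.148], 0.61), ([0.513, 0.163, 0.098], 0.58)]
side pad_right [([0.601, 0.128, 0.147], 0.65), ([0.483, 0.058, 0.132], 0.6)]
side follower_tab [([0.6, 0.129, 0.148], 0.54), ([0.623, 0.182, 0.183], 0.49)]
wrist pad_left [([0.51, 0.16, 0.101], 0.93), ([0.53, -0.116, 0.007], 0.67)]
wrist pad_right [([0.481, 0.057, 0.13], 0.66)]
wrist follower_tab []
[0.50612369 0.15364665 0.25570718] [-1.79937111e+02 -9.43213969e-02  1.64095507e+02]
```

The gate has tipped: left pad z 0.10, right pad z 0.13. Next I go behind the follower tab.

jog_arm(steps="-0.5 2.5 0 0 0 0; -1.5 5.5 0 0 0 0; -3 8.5 0 0 0 0; -5.5 10.5 0 0 0 0; -8 11 0 0 0 0; -9.4 11 0.5 0 0 0; -9.7 11 2 0 0 0; -9.7 11 4 0 0 0; -9.7 11 5.5 0 0 0; -9.7 11 6.2 0 0 0; -9.7 11 6.2 0 0 0")

```text
time_s: 6.32
eef_pos: [0.6287, 0.2325, 0.1923]
tcp_rot: [-179.8, -0.2, 164.1]
contact_force: [-1.3, 0.2, 0.1]
opening: 0.0008
grip_force: 0.0
```

```bash

python3 - <<'E'
from h import *
p=camera('side')
cv2.imwrite('pics/s2.png',cv2.resize(p['image'][130:270,210:350],(600,600),interpolation=cv2.INTER_CUBIC)[:,:,::-1])
p=camera('top')
cv2.imwrite('pics/t2.png',cv2.resize(p['image'][130:250,120:330],(800,457),interpolation=cv2.INTER_CUBIC)[:,:,::-1])
print(get_state()['eef_pos'],get_state()['tcp_rot'])
E
```

```text
[0.63014954 0.23319274 0.1949131 ] [1.79984199e+02 2.41172387e-03 1.64092218e+02]
```

View pics/s2.png

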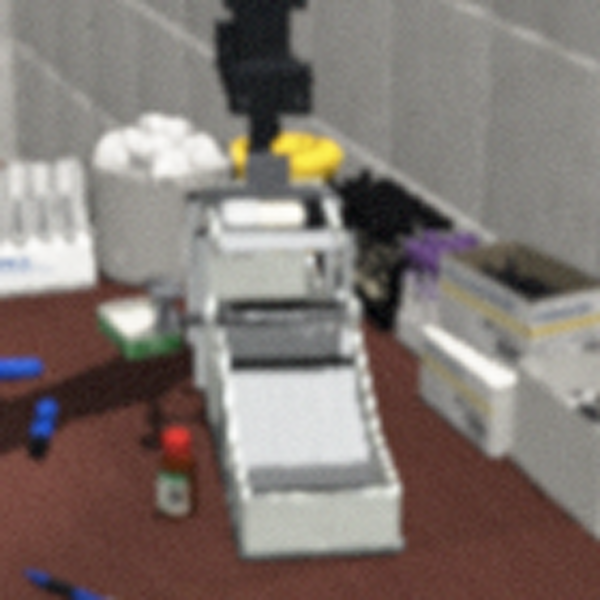

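The side crop shows the fingers centred behind the tab at (265,170) and the gate tilted right end up. I'm pushing slowly.

jog_arm(steps="0 -0.7 0 0 0 0; 0 -1.4 0 0 0 0; 0 -2 0 0 0 0; 0 -2.3 0 0 0 0; 0 -2.5 0 0 0 0; 0 -2.7 0 0 0 0; 0 -2.9 0 0 0 0; 0 -3.1 0 0 0 0; 0 -3.3 0 0 0 0; 0 -3.5 0 0 0 0; 0 -3.7 0 0 0 0; 0 -3.9 0 0 0 0")

```text
time_s: 7.42
eef_pos: [0.6194, 0.1958, 0.1947]
tcp_rot: [180.0, 0.0, 164.1]
contact_force: [0.2, 0.3, -0.8]
opening: 0.0003
grip_force: 0.4
```

jog_arm(steps="0 -0.2 0 0 0 0; 0 -0.4 0 0 0 0; 0 -0.6 0 0 0 0; 0 -0.8 0 0 0 0; 0 -1.0 0 0 0 0; 0 -1.2 0 0 0 0; 0 -1.4 0 0 0 0; 0 -1.6 0 0 0 0; 0 -1.7 0 0 0 0; 0 -1.8 0 0 0 0; 0 -1.9 0 0 0 0; 0 -2.0 0 0 0 0")

```text
time_s: 8.42
eef_pos: [0.6138, 0.1762, 0.1947]
tcp_rot: [180.0, 0.0, 164.1]
contact_force: [1.1, -0.2, -0.4]
opening: 0.0009
grip_force: 0.5
```

```bash

python3 - <<'E'
from h import *
p=camera('side')
for n in ['tube','follower_tab','pad_left','pad_right']: print(n,[(np.round(r['point'],3).tolist(),round(r['score'],2)) for r in place_of(p,n)[:6]])
s=get_state();print(s['eef_pos'],s['contact_force'])
E
```

```text
tube [([0.599, 0.11, 0.152], 0.59), ([0.606, 0.143, 0.149], 0.59), ([0.64, 0.266, 0.009], 0.56), ([0.391, 0.103, 0.011], 0.5), ([0.382, 0.234, 0.011], 0.46), ([0.602, 0.128, 0.148], 0.43)]
follower_tab [([0.614, 0.161, 0.184], 0.56), ([0.452, -0.06, -0.002], 0.16)]
pad_left [([0.508, 0.162, 0.102], 0.64)]
pad_right [([0.481, 0.057, 0.134], 0.81)]
[0.61380391 0.17600599 0.19471926] [-0.12785723  0.55819207  0.72721126]
```

jog_arm(steps="0 -0.1 0 0 0 0; 0 -0.2 0 0 0 0; 0 -0.3 0 0 0 0; 0 -0.4 0 0 0 0; 0 -0.5 0 0 0 0; 0 -0.6 0 0 0 0; 0 -0.7 0 0 0 0; 0 -0.8 0 0 0 0; 0 -0.9 0 0 0 0; 0 -1.0 0 0 0 0; 0 -1.1 0 0 0 0; 0 -1.2 0 0 0 0")

```text
time_s: 9.67
eef_pos: [0.6106, 0.1646, 0.1947]
tcp_rot: [180.0, 0.0, 164.1]
contact_force: [0.1, -0.4, -0.9]
opening: 0.0004
grip_force: 0.5
```

jog_arm(steps="0 -0.1 0 0 0 0; 0 -0.2 0 0 0 0; 0 -0.3 0 0 0 0; 0 -0.4 0 0 0 0; 0 -0.5 0 0 0 0; 0 -0.6 0 0 0 0; 0 -0.7 0 0 0 0; 0 -0.8 0 0 0 0; 0 -0.9 0 0 0 0; 0 -1.0 0 0 0 0; 0 -1.1 0 0 0 0; 0 -1.2 0 0 0 0")

```text
time_s: 10.67
eef_pos: [0.6073, 0.153, 0.1947]
tcp_rot: [180.0, 0.0, 164.1]
contact_force: [0.0, 1.2, -0.9]
opening: 0.0002
grip_force: 0.4
```

jog_arm(steps="0 -0.1 0 0 0 0; 0 -0.2 0 0 0 0; 0 -0.3 0 0 0 0; 0 -0.4 0 0 0 0; 0 -0.5 0 0 0 0; 0 -0.6 0 0 0 0; 0 -0.7 0 0 0 0; 0 -0.8 0 0 0 0; 0 -0.9 0 0 0 0; 0 -1.0 0 0 0 0; 0 -1.1 0 0 0 0; 0 -1.2 0 0 0 0")

```text
time_s: 11.67
eef_pos: [0.604, 0.1415, 0.1947]
tcp_rot: [180.0, 0.0, 164.1]
contact_force: [1.6, 0.1, 0.1]
opening: 0.0004
grip_force: 0.4
```

```bash

python3 - <<'E'
from h import *
for c in ['side','top']:
  p=camera(c)
  for n in ['tube','follower_tab','pad_left','pad_right']: print(n,[(np.round(r['point'],3).tolist(),round(r['score'],2)) for r in place_of(p,n)[:6]])
s=get_state();print(s['eef_pos'],s['contact_force'])
E
```

```text
tube [([0.59, 0.093, 0.147], 0.57), ([0.381, 0.234, 0.01], 0.53), ([0.65, 0.301, 0.016], 0.51), ([0.643, 0.288, 0.018], 0.48), ([0.39, 0.104, 0.01], 0.4)]
follower_tab [([0.606, 0.127, 0.18], 0.48)]
pad_left [([0.512, 0.158, 0.102], 0.81)]
pad_right [([0.483, 0.056, 0.133], 0.84)]
tube [([0.588, 0.085, 0.096], 0.56)]
follower_tab []
pad_left []
pad_right [([0.481, 0.054, 0.131], 0.93)]
[0.60381777 0.14151999 0.19464736] [-0.39282648 -0.09815489 -0.63650856]
```

jog_arm(steps="0 -0.1 0 0 0 0; 0 -0.2 0 0 0 0; 0 -0.3 0 0 0 0; 0 -0.4 0 0 0 0; 0 -0.5 0 0 0 0; 0 -0.5 0 0 0 0; 0 -0.5 0 0 0 0")

```text
time_s: 12.75
eef_pos: [0.6025, 0.1365, 0.1947]
tcp_rot: [-180.0, -0.0, 164.1]
contact_force: [0.6, 0.5, -0.5]
opening: 0.0005
grip_force: 0.1
```

jog_arm(steps="0 1 0 0 0 0; 0 3 0 0 0 0; 0 4.5 -0.5 0 0 0; 0 5 -2.5 0 0 0; 0 5 -6 0 0 0; 0 5 -9 0 0 0; 4 5 -12 0 0 0; 8 5 -14 0 0 0; 12 5 -14 0 0 0; 15 5 -14 0 0 0; 15 5 -14 0 0 0; 15 5 -14 0 0 0")

```text
time_s: 13.75
eef_pos: [0.4703, 0.2275, 0.3355]
tcp_rot: [180.0, 0.0, 164.3]
contact_force: [1.5, 0.1, 0.3]
opening: 0.0003
grip_force: 0.0
```

```bash

python3 - <<'E'
from h import *
for c in ['side','top']:
  p=camera(c)
  for n in ['tube','follower_tab','pad_left','pad_right']: print(n,[(np.round(r['point'],3).tolist(),round(r['score'],2)) for r in place_of(p,n)[:6]])
cv2.imwrite('pics/t3.png',cv2.resize(p['image'][130:250,120:330],(800,457),interpolation=cv2.INTER_CUBIC)[:,:,::-1])
p=camera('wrist');save(p,'w3')
s=get_state();print(s['time_s'],s['eef_pos'],s['contact_force'])
E
```

```text
tube [([0.389, 0.101, 0.008], 0.62), ([0.648, 0.3, 0.016], 0.58), ([0.645, 0.29, 0.016], 0.49), ([0.379, 0.235, 0.012], 0.43), ([0.639, 0.273, 0.015], 0.38)]
follower_tab [([0.602, 0.119, 0.184], 0.81), ([0.598, -0.416, 0.0], 0.58)]
pad_left [([0.51, 0.16, 0.102], 0.66)]
pad_right [([0.486, 0.054, 0.132], 0.54)]
tube [([0.391, 0.103, 0.008], 0.72), ([0.643, 0.288, 0.013], 0.66), ([0.38, 0.237, 0.008], 0.66), ([0.642, 0.272, 0.012], 0.58), ([0.649, 0.302, 0.014], 0.53), ([0.48, 0.057, 0.132], 0.51)]
follower_tab [([0.599, 0.126, 0.18], 0.81)]
pad_left []
pad_right [([0.482, 0.055, 0.134], 0.91)]
14.3 [0.47234402 0.22584664 0.33454115] [ 0.56891618 -0.17772849  0.44337181]
```

View pics/t3.png

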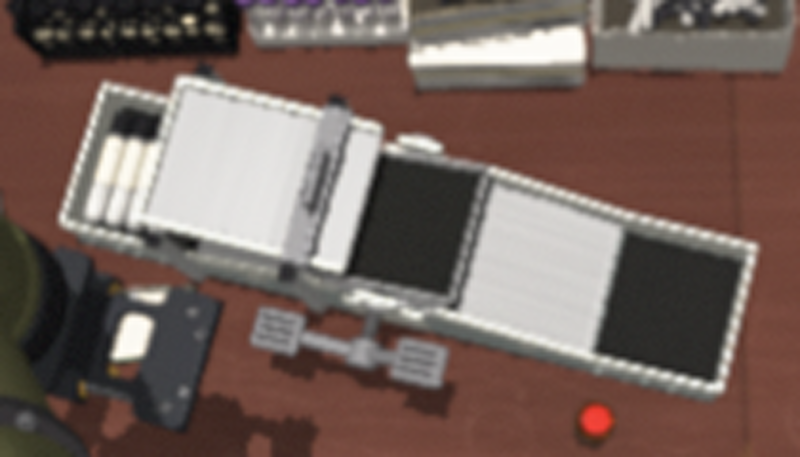

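View pics/w3.png

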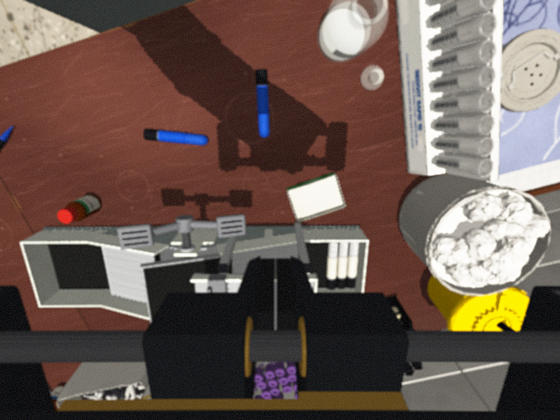

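Both views show all three tubes in the left tray (wrist view at about (343,265)). The shelf is empty, the gate is tipped, the vial and box are untouched, and the arm is clear.

```bash
python3 -c "
from workcell import hand_in
print(hand_in())"
```

```text
the job is handed in; nothing more can be done
None
```

I pressed down the gate's left pad so it tipped and stayed set for the left chute, then pushed the follower until all three tubes lay in the left tray; the job is handed in at about 14 s, with no verdict shown.

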